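# Release and slide off the filter cover

## Task

Open the air-filter unit with the blue cover for a filter change: first press its orange snap tab all the way down (it stays in), then push the released blue cover from behind off its seat, over the tab and onto the unit's parking ledge, until the white pleated filter is completely uncovered. Only touch, press and push with the fingertips: do not lift or tip the cover, and leave it lying flat on its unit between the rails. Leave the unit with the white cover shut and the cups and label roll where they are.

Things in the scene. Friction and masses are not known exactly. Their poses are not given: they have to be found in the camera images.
- blue_unit: Filter unit of the blue cover: fixed grey box 236 x 130 mm, deck 44 mm above the worktop. Origin: centre of its underside; the cover slides off to its own +x. Along x (mm): cover's seat -85 to 5, filter under it -78 to -2, orange tab 9 to 51, ledge to the end stop (8 high) at 107. Side rails 10 high at y = +-53. 
- white_unit: Filter unit of the white cover, built the same as the unit of the blue cover, with the same frame; to be left shut
- blue_cover: Blue cap 90 long (x) x 98 wide x 24 mm high, about 0.15 kg, loose, on two runners 6 mm high, 4 mm play between the rails. Origin: centre of its underside; axes as its unit's. Origin in the unit's frame: x = -40 mm seated, +62 mm against the end stop. 
- blue_cover_rear (a point): centre of the rear face (own -x side) of the blue cover, 15 mm above the deck; push here towards the unit's +x. Behind it stand two stops 8 mm high at the corners only; the middle 80 mm is open, with 30 mm of bare deck behind
- white_cover: White cap 90 long (x) x 98 wide x 24 mm high, about 0.15 kg, loose, on two runners 6 mm high, 4 mm play between the rails. Origin: centre of its underside; axes as its unit's. Origin in the unit's frame: x = -40 mm seated, +62 mm against the end stop. 
- blue_unit_tab (a joint): Blue-covered unit: orange snap tab, 42 x 46 mm. 0 = out (top 14 mm above the deck), grows as it is pressed straight down, 0.012 m = fully in (top 2 mm above the deck); may start up to 0.002. Takes about 5 N, then stays where it is left. Out, it blocks the cover; from 0.009 m on the cover passes over it.
- blue_unit_tab_top (a point): centre of the top of that tab, at x = +30 mm of its unit, 58 mm above the worktop when out
- white_unit_tab (a joint): tab of the white-covered unit, same as the other (0 out, 0.012 m fully pressed); to be left alone
- red_cup: loose specimen cup with a red lid, 63 mm across, 74 mm high, origin at the centre of its underside; bystander
- yellow_cup: loose specimen cup with a yellow lid, 63 mm across, 74 mm high, origin at the centre of its underside; bystander
- label_roll: loose white label roll lying flat, 64 mm across, 30 mm high, origin at the centre of its underside; bystander
Things that resemble listed ones, but are neither listed nor needed, are in the scene too. What is shaped like the blue_cover but green is not meant.

How it is judged:
By the outcome, as a careful person would: the job done as asked, in the order asked, and still so for the second after the job is handed in, with the robot touching nothing.
It also fails if it takes over 40 s, if anything falls off the work surface, if the arm or the gripper's body presses on something with over 40 N, if the wrist force passes 120 N, or if a joint passes its speed limit or range.

## Robot

A 6-joint arm with a two-finger parallel gripper is mounted at the origin on a cart in front of the work surface, level with it; the furniture and walls round the work are solid. World frame = base frame: x ahead of the robot, y to its left, z up, the work surface at z = 0. Lengths are in m, angles in rad, forces in N, time in s.
With the tool pointing down it reaches from about 0.25 to 0.775 m from the base axis. Payload 4 kg.
Tool frame: the origin (TCP) lies on the centre line of the jaws, within the pads' length; the fingertips stand 25 mm ahead of it and the grasp point (between the pads) lies 6 mm ahead of it; z points along the fingers, y is the line along which they close (so a half turn about z gives the same grasp; the last joint's range is limited). The gripper opens to 94 mm and grips with 3 to 60 N. Pads are 16 mm wide; open, the fingers measure 119 mm over their backs; the gripper's body (75 mm by 177 mm) begins 78 mm behind the grasp point.
Start: joints at [-1.372, 0.087, 1.371, -0, 1.684, -0.103], TCP at [0.163, -0.525, 0.231] pointing down, gripper open.
Joint ranges: [-3.1, 3.1], [-0.76, 2.03], [0.27, 2.55], [-1.08, 4.22], [0.17, 2.65], [-2.57, 2.57]. Speed limits (rad/s): [2.79, 2.79, 3.14, 3.14, 3.14, 3.14].

## Interface

Orientations are given as [roll, pitch, yaw] about the fixed x, y, z axes, in that order (R = Rz(yaw) Ry(pitch) Rx(roll)).
In Python, from bench import robot, imaging gives the robot as it stands. The module is installed in compiled form; this text tells all that it offers.
- The arm moves only by the tool drive_tool, never from a script. Its argument "series" is a list of rows, each a list of 3 entries, a list of its own where there are three numbers: the finger opening in m, from 0 to 0.094, then the shift along the tool's x, y, z in m, then the turn, a rotation vector about the tool's x, y, z in rad. A call has 1 to 5 rows; each row is the pose to reach, as a shift and turn from the pose commanded when the call began, along the tool's axes at that moment; what a row does not reach only later rows make up. A row lasts 1/8 s, in which the tool goes at most 62.5 mm and 10.7 degrees, less where a joint would pass 70% of its speed; a pose out of reach is approached as far as the arm can. A call with a gripper value outside its range is refused whole. The fingers move at their own pace and stop on an object; the grip force is fixed at half the most. Time passes only in rows, so rows that repeat a pose let the fingers close. It gives the time, the measured TCP pose, the force, the opening and the grip force at its end, in the units of the state.
- robot.get_obs(): the state, without advancing time (a new reading comes with each control period).
- imaging.snapshot(name): name is "scene" or "side" or "wrist"; returns the picture (420x560x3 uint8, red, green, blue); there is no depth.
- imaging.get_calibration(name): a dict with "intrinsics" (3x3 intrinsics, pixels), "position" and "rotation" of the camera in the world. Camera axes: x right, y up, looking along -z (the intrinsics and any distortion apply to the point x, -y, -z); pixel columns grow to the right and rows downward; lengths in m; the calibration is good to about 2 mm. The wrist camera is an equidistant fisheye: a pixel r from the principal point sees the ray r / f radians off the axis. A picture is of the moment at which its call begins: read the wrist's pose just before it. get_calibration takes no time and is no camera call; for the wrist camera it gives the pose at the moment of the call.
- robot.close_job(): hands the job in; it is judged then, once.
The state is a dict: "time": time; "joint_positions": joint angles; "qvel": joint speeds; "joint_torque": joint torques, N m; "tool_pos": TCP position; "ee_rot": TCP orientation; "wrist_force": force on the tool from outside, world axes, zero at the start; "wrist_torque": the same for the moment, N m; "width": finger opening in m; "finger_force": force on a finger pad.
Only numpy, scipy, OpenCV 4.12 (cv2) and the standard library are available. Lean on these libraries where they do the work, as an engineer would, in place of code of your own. Each camera call takes 0.05 s, during which the arm holds its last target. There are 200 camera calls.

## Working session

There is one attempt and no reset: what is moved stays moved. The work goes in short steps, Python scripts to look and compute and a tool call to move; the robot and the scene stay as the last step left them, time stands still between calls to the robot, and variables do not carry over. Pictures are saved under pics/ and viewed, at most 10 in all, crops included, and the job is handed in when it is done.

Besides the shell and the picture viewer there is one more tool, called after "Emit:" as name(argument=value, ...), one argument or row to a line, values as JSON. drive_tool: Moves the arm, as the interface text tells. Its arguments: {"type":"object","properties":{"series":{"type":"array"}},"required":["series"]}

```bash
mkdir -p pics
python3 - <<'E'
from bench import robot, imaging
import cv2
o=robot.get_obs();print(o['time'],o['tool_pos'],o['ee_rot'],o['width'])
for n in("scene","side"):
    cv2.imwrite(f"pics/{n}0.png",cv2.resize(imaging.snapshot(n)[:,:,::-1],(800,600),interpolation=cv2.INTER_CUBIC))
    print(n,imaging.get_calibration(n))
E
```

```text
0.0 [ 0.16335342 -0.52465862  0.2293315 ] [-3.13943647e+00 -1.93753874e-04  3.01764573e-01] 0.09416982086049235
scene {'intrinsics': array([[497.15400026,   0.        , 286.87724696],
       [  0.        , 497.15400026, 211.4341515 ],
       [  0.        ,   0.        ,   1.        ]]), 'position': array([-0.59280343,  0.58613738,  0.81649118]), 'rotation': array([ 1.05859287, -0.02461146, -2.08164653])}
side {'intrinsics': array([[519.29725069,   0.        , 281.0239442 ],
       [  0.        , 519.29725069, 212.43407687],
       [  0.        ,   0.        ,   1.        ]]), 'position': array([-0.16573761, -1.39192633,  1.11047504]), 'rotation': array([ 0.97237633,  0.02257321, -0.51081447])}
```

View pics/scene0.png

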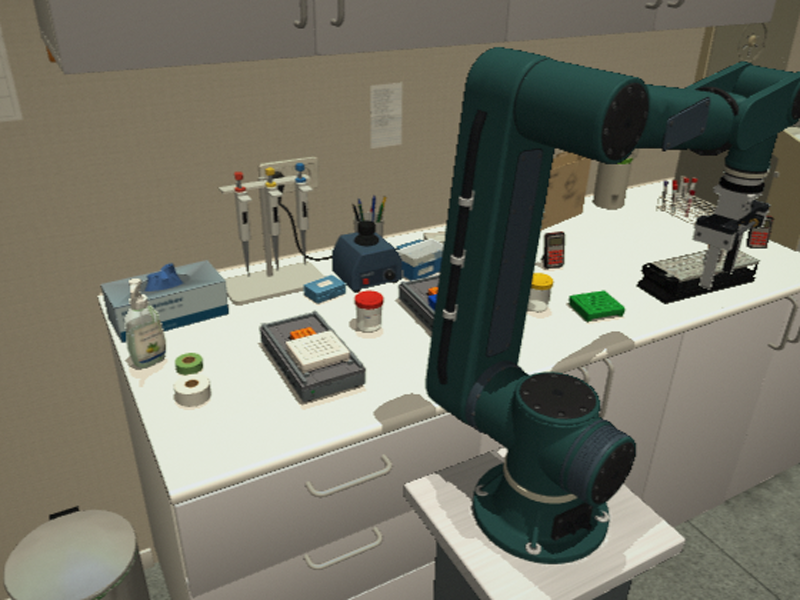

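View pics/side0.png

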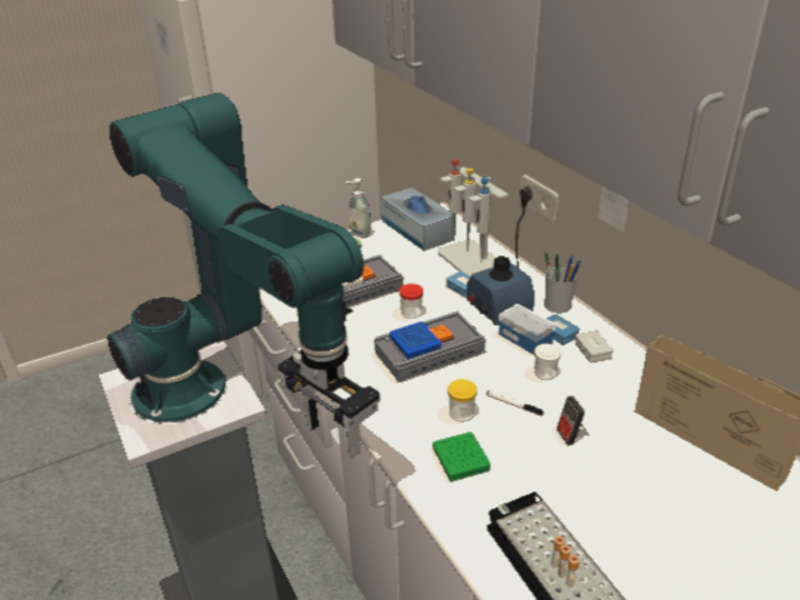

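The side view shows the blue cover at (415,338) with its orange tab at (440,332), on a grey unit running from about (375,345) to (485,350). Other candidates are the white-covered unit (365,280), the green look-alike (460,455) and some small blue boxes at the back. Only the one at (415,338) is a blue cap on a grey unit with a tab, so I'll confirm it in a crop.

Run:
```python
from bench import imaging
import cv2
im=imaging.snapshot("side")[:,:,::-1]
cv2.imwrite("pics/crop1.png",cv2.resize(im[205:275,250:350],(800,560),interpolation=cv2.INTER_CUBIC))
```

```text
(no output)
```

View pics/crop1.png

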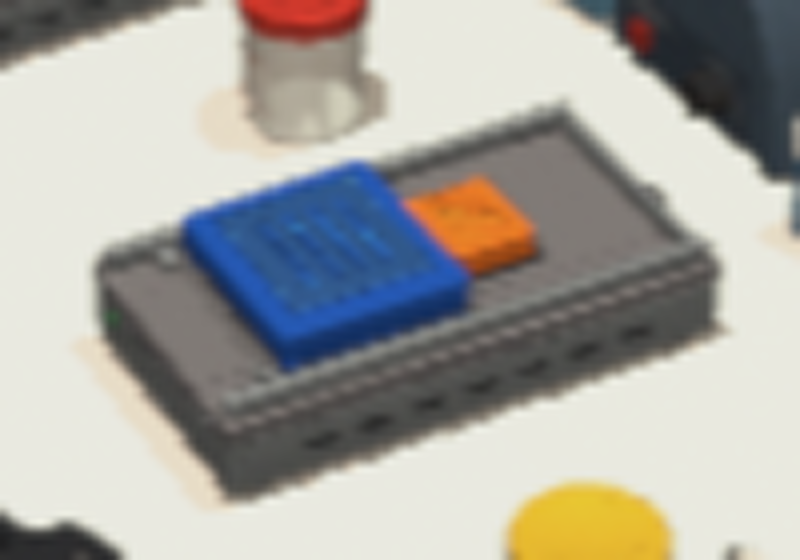

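The crop confirms it: a blue cap seated on the grey unit, orange tab out at about (470,220), ledge towards the upper right (away from the robot). Next I fit the pose.

```bash
cat > h.py <<'E'
import numpy as np
from scipy.spatial.transform import Rotation as R
def proj(c,P):
    p=(np.atleast_2d(P)-c['position'])@R.from_euler('xyz',c['rotation']).as_matrix()
    K=c['intrinsics'];return np.c_[K[0,2]+K[0,0]*p[:,0]/-p[:,2],K[1,2]+K[1,1]*p[:,1]/p[:,2]]
def U(q,P):
    return R.from_euler('z',q[2]).apply(np.asarray(P,float))+[q[0],q[1],0]
E
python3 - <<'E'
from h import *
from bench import imaging
from scipy.optimize import least_squares
c=imaging.get_calibration("side")
D=[(-118,-65,0,228,498),(118,-65,0,722,330),(-118,65,44,98,262),(-118,-65,44,225,430),
(51,23,58,482,178),(51,-23,58,536,236),(9,-23,58,470,265),
(-85,49,0,185,218),(5,49,0,358,163),(5,-49,0,468,288),(-85,-49,0,288,348)]
D=np.array(D,float);px=(D[:,3:]+.5)/8-.5+[250,205]
def f(q):
    P=D[:,:3]/1000; P[7:,2]=q[3]
    return (proj(c,U(q,P))-px).ravel()
s=least_squares(f,[.5,-.1,.2,.07],loss='soft_l1');q=s.x
print(q,f(q).reshape(-1,2).round(1).tolist())
for n,p in dict(tab=(.03,0,.058),rear=(-.085,0,.059),end=(.118,0,.044),back=(-.118,0,.044)).items():print(n,U(q,p))
# cups by lid centre px in 800-wide side
for n,(u,v),z in(("red",(411,293),.074),("yel",(462,390),.074)):
    r=least_squares(lambda a:proj(c,[a[0],a[1],z])[0]-np.array([u,v])*.7,[.5,0]);print(n,r.x,U([0,0,-q[2]],[r.x[0]-q[0],r.x[1]-q[1],0]))
E
```

```text
[ 0.56200252 -0.18043743 -0.04692165  0.06275153] [[0.3, 2.0], [0.0, 1.9], [-0.7, -0.3], [0.3, 0.0], [0.6, -0.6], [0.5, -0.8], [-2.1, -0.9], [-1.0, 0.5], [0.8, 0.0], [0.9, -0.4], [-0.8, 0.0]]
tab [ 0.5919695  -0.18184456  0.058     ]
rear [ 0.47709607 -0.17645055  0.059     ]
end [ 0.67987265 -0.18597215  0.044     ]
back [ 0.44413239 -0.1749027   0.044     ]
red [ 0.60092674 -0.02546943] [0.03161269 0.15662316 0.        ]
yel [ 0.50812115 -0.40331011] [-0.04336835 -0.22515466  0.        ]
```

Emit:
drive_tool(
  series=[
    [0.04, [0.045, -0.02, 0], [0, 0, 0.07]],
    [0.04, [0.09, -0.04, 0], [0, 0, 0.14]],
    [0.04, [0.135, -0.06, 0], [0, 0, 0.21]],
    [0.04, [0.18, -0.08, 0], [0, 0, 0.28]],
    [0.04, [0.225, -0.1, 0], [0, 0, 0.35]],
  ],
)

```text
time: 0.78
tool_pos: [0.3495, -0.3615, 0.2302]
ee_rot: [-3.141, 0.0, -0.051]
wrist_force: [0.2, 0.0, 0.7]
width: 0.0475
finger_force: 0.0
```

Emit:
drive_tool(
  series=[
    [0.0, [0.034, -0.036, 0], [0, 0, 0]],
    [0.0, [0.068, -0.072, 0], [0, 0, 0]],
    [0.0, [0.103, -0.107, 0], [0, 0, 0]],
    [0.0, [0.137, -0.143, 0], [0, 0, 0]],
    [0.0, [0.171, -0.179, 0], [0, 0, 0]],
  ],
)

```text
time: 1.4
tool_pos: [0.5289, -0.1909, 0.2301]
ee_rot: [3.142, 0.001, -0.048]
wrist_force: [-0.1, -0.6, 0.5]
width: 0.0009
finger_force: 0.0
```

Run:
```python
from bench import imaging,robot
import cv2,pickle
o=robot.get_obs();c=imaging.get_calibration("wrist");im=imaging.snapshot("wrist")[:,:,::-1]
print(o['tool_pos'],o['ee_rot'],o['width'],c,o['joint_positions'])
cv2.imwrite("pics/w1.png",cv2.resize(im,(800,600),interpolation=cv2.INTER_CUBIC));pickle.dump(c,open("w1.pkl","wb"))
```

```text
[ 0.52888368 -0.19090823  0.23009604] [ 3.14153858e+00  5.29448640e-04 -4.81493143e-02] 0.0009319423565919923 {'intrinsics': array([[325.1922621 ,   0.        , 279.47046134],
       [  0.        , 325.1922621 , 204.19528416],
       [  0.        ,   0.        ,   1.        ]]), 'position': array([ 0.5979284 , -0.19409506,  0.3838856 ]), 'rotation': array([-2.39386097e-01,  2.40759767e-04, -1.61889259e+00])} [-4.47091998e-01  1.15072133e-01  1.34114756e+00 -2.57187008e-04
  1.68583983e+00  1.17182417e+00]
```

View pics/w1.png

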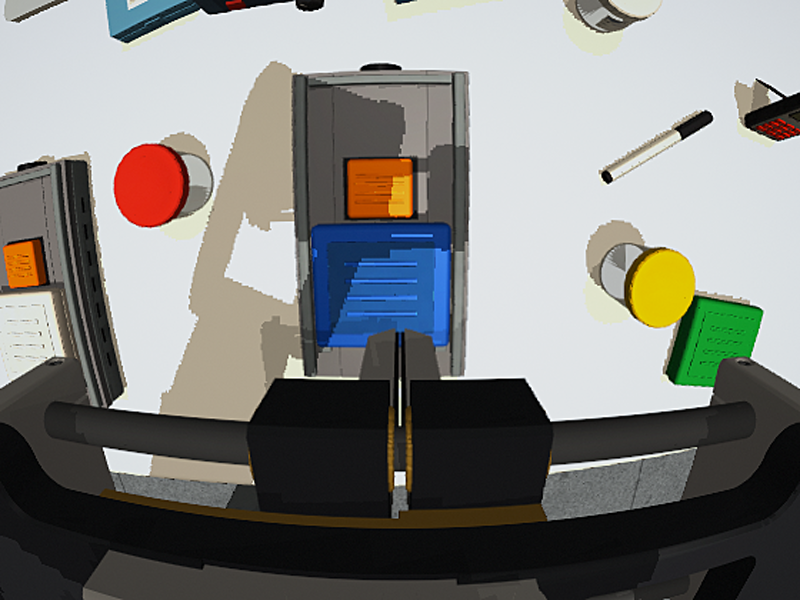

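The wrist view shows the tab top at x 346–415, y 157–218. The blue cover's top spans (313,226) to (448,346), and the unit's far corners are at about (294,73) and (468,72). Refit from these.

```bash
cat >> h.py <<'E'
def fish(c,P):
    p=(np.atleast_2d(P)-c['position'])@R.from_euler('xyz',c['rotation']).as_matrix()
    x,y,z=p[:,0],-p[:,1],-p[:,2];h=np.hypot(x,y);t=np.arctan2(h,z);K=c['intrinsics']
    return np.c_[K[0,2]+K[0,0]*t*x/h,K[1,2]+K[0,0]*t*y/h]
E
python3 - <<'E'
from h import *
import pickle
from scipy.optimize import least_squares
c=pickle.load(open("w1.pkl","rb"))
D=np.array([(51,23,58,347,157),(51,-23,58,413,157),(9,-23,58,416,218),(9,23,58,346,218),
(118,65,44,294,74),(118,-65,44,468,72),
(5,49,0,313,226),(5,-49,0,450,224),(-85,-49,0,448,346),(-85,49,0,315,345)],float)
px=(D[:,3:]+.5)*.7-.5
def f(q):
    P=D[:,:3]/1000; P[6:,2]=q[3]; P[6:,0]+=q[4]
    return (fish(c,U(q,P))-px).ravel()
s=least_squares(f,[.56,-.18,-.05,.07,0],loss='soft_l1');q=s.x
print(q,f(q).reshape(-1,2).round(1).tolist())
for n,p in dict(tab=(.03,0,.058),rear=(-.085,0,.059),end=(.017,0,.059)).items():print(n,U(q,p))
E
```

```text
[ 0.56366574 -0.17898099 -0.04662384  0.05911803 -0.00067579] [[0.0, 1.0], [0.2, 0.6], [-2.0, -0.3], [1.2, -0.0], [-0.8, -0.5], [1.4, -0.8], [-1.1, -0.5], [0.1, 0.4], [-0.5, -0.2], [1.2, 0.3]]
tab [ 0.59363314 -0.1803792   0.058     ]
rear [ 0.47875811 -0.1750194   0.059     ]
end [ 0.58064727 -0.17977331  0.059     ]
```

Emit:
drive_tool(
  series=[
    [0.0, [0.04, -0.013, 0], [0, 0, 0]],
    [0.0, [0.0635, -0.013, 0.04], [0, 0, 0]],
    [0.0, [0.0635, -0.013, 0.09], [0, 0, 0]],
    [0.0, [0.0635, -0.013, 0.13], [0, 0, 0]],
    [0.0, [0.0635, -0.013, 0.14], [0, 0, 0]],
  ],
)

```text
time: 2.08
tool_pos: [0.5896, -0.1815, 0.0862]
ee_rot: [-3.139, 0.008, -0.048]
wrist_force: [0.4, 0.3, -0.0]
width: 0.0007
finger_force: 0.0
```

Emit:
drive_tool(
  series=[
    [0.0, [0, 0, 0.004], [0, 0, 0]],
    [0.0, [0, 0, 0.008], [0, 0, 0]],
    [0.0, [0, 0, 0.012], [0, 0, 0]],
    [0.0, [0, 0, 0.015], [0, 0, 0]],
    [0.0, [0, 0, 0.016], [0, 0, 0]],
  ],
)

```text
time: 2.7
tool_pos: [0.5934, -0.183, 0.0771]
ee_rot: [3.14, -0.004, -0.048]
wrist_force: [-0.6, 0.5, 4.8]
width: 0.0005
finger_force: 2.5
```

Emit:
drive_tool(
  series=[
    [0.0, [0, 0, 0.001], [0, 0, 0]],
    [0.0, [0, 0, 0.002], [0, 0, 0]],
    [0.0, [0, 0, 0.003], [0, 0, 0]],
    [0.0, [0, 0, 0.004], [0, 0, 0]],
    [0.0, [0, 0, 0.004], [0, 0, 0]],
  ],
)

```text
time: 3.32
tool_pos: [0.5934, -0.1829, 0.0727]
ee_rot: [3.14, -0.004, -0.048]
wrist_force: [-0.1, -0.9, 5.6]
width: 0.0004
finger_force: 2.4
```

Emit:
drive_tool(
  series=[
    [0.0, [0, 0, 0.001], [0, 0, 0]],
    [0.0, [0, 0, 0.002], [0, 0, 0]],
    [0.0, [0, 0, 0.003], [0, 0, 0]],
    [0.0, [0, 0, 0.004], [0, 0, 0]],
    [0.0, [0, 0, 0.004], [0, 0, 0]],
  ],
)

```text
time: 3.95
tool_pos: [0.5934, -0.183, 0.0711]
ee_rot: [3.14, -0.005, -0.048]
wrist_force: [-3.6, 0.9, 15.5]
width: 0.0004
finger_force: 7.5
```

Emit:
drive_tool(
  series=[
    [0.0, [0, 0, -0.04], [0, 0, 0]],
    [0.0, [0, 0, -0.075], [0, 0, 0]],
    [0.04, [-0.05, -0.001, -0.075], [0, 0, 0]],
    [0.04, [-0.1, -0.002, -0.075], [0, 0, 0]],
    [0.04, [-0.132, -0.002, -0.075], [0, 0, 0]],
  ],
)

```text
time: 4.58
tool_pos: [0.4582, -0.1735, 0.141]
ee_rot: [-3.141, 0.001, -0.048]
wrist_force: [0.4, -0.5, -0.8]
width: 0.0273
finger_force: 0.0
```

Emit:
drive_tool(
  series=[
    [0.04, [0, 0, 0], [0, 0, 0]],
    [0.04, [0, 0, 0], [0, 0, 0]],
  ],
)

```text
time: 4.82
tool_pos: [0.461, -0.1741, 0.1416]
ee_rot: [3.141, -0.001, -0.048]
wrist_force: [1.1, -0.1, -0.2]
width: 0.0402
finger_force: 0.0
```

Run:
```python
from bench import imaging,robot
import cv2
im=imaging.snapshot("wrist")[:,:,::-1]
o=robot.get_obs();print(o['tool_pos'],o['ee_rot'],o['width'])
cv2.imwrite("pics/w2.png",cv2.resize(im,(800,600),interpolation=cv2.INTER_CUBIC))
```

```text
[ 0.461275   -0.17412963  0.14150994] [ 3.14147550e+00 -7.00828867e-04 -4.79799946e-02] 0.03989561302132397
```

View pics/w2.png

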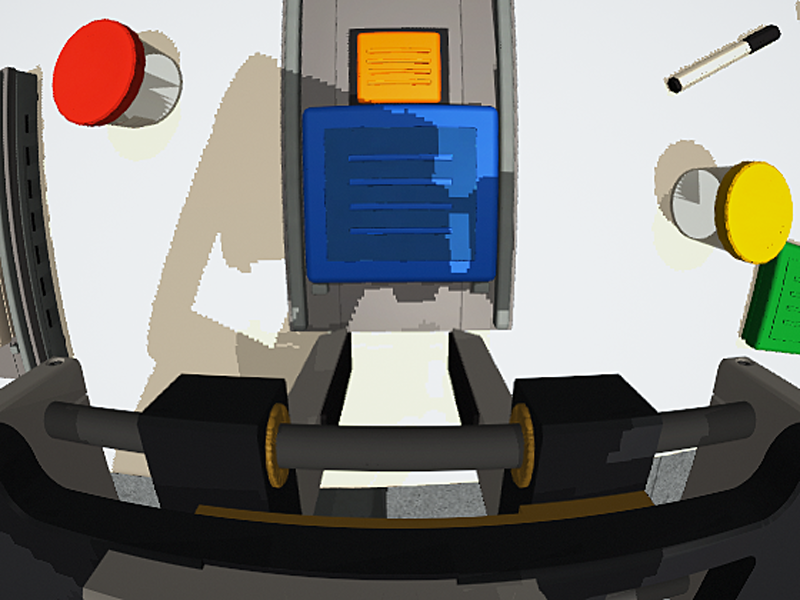

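The tab (358–440, 32–103) now looks flush. The cover's rear edge is at row 282, with bare deck down to row 330 and the fingertips centred behind it. Lower them behind the cover.

Emit:
drive_tool(
  series=[
    [0.04, [0, 0, 0.03], [0, 0, 0]],
    [0.04, [0, 0, 0.05], [0, 0, 0]],
    [0.04, [0, 0, 0.0625], [0, 0, 0]],
    [0.04, [0, 0, 0.0625], [0, 0, 0]],
    [0.04, [0, 0, 0.0625], [0, 0, 0]],
  ],
)

```text
time: 5.5
tool_pos: [0.4612, -0.1743, 0.0798]
ee_rot: [3.141, -0.001, -0.048]
wrist_force: [-0.1, -0.0, 0.5]
width: 0.0401
finger_force: 0.0
```

Emit:
drive_tool(
  series=[
    [0.04, [0.004, 0, 0], [0, 0, 0]],
    [0.04, [0.008, 0, 0], [0, 0, 0]],
    [0.04, [0.012, 0, 0], [0, 0, 0]],
    [0.04, [0.016, 0, 0], [0, 0, 0]],
    [0.04, [0.02, 0, 0], [0, 0, 0]],
  ],
)

```text
time: 6.12
tool_pos: [0.4803, -0.175, 0.0791]
ee_rot: [3.141, 0.0, -0.048]
wrist_force: [-3.0, 0.1, 3.3]
width: 0.0396
finger_force: 1.5
```

Emit:
drive_tool(
  series=[
    [0.04, [0.007, 0, 0], [0, 0, 0]],
    [0.04, [0.014, 0, 0], [0, 0, 0]],
    [0.04, [0.021, 0, 0], [0, 0, 0]],
    [0.04, [0.028, 0, 0], [0, 0, 0]],
    [0.04, [0.035, 0, 0], [0, 0, 0]],
  ],
)

```text
time: 6.75
tool_pos: [0.5157, -0.1766, 0.079]
ee_rot: [3.142, 0.0, -0.048]
wrist_force: [-3.5, 0.3, 2.2]
width: 0.0397
finger_force: 1.7
```

Emit:
drive_tool(
  series=[
    [0.04, [0.007, 0, 0], [0, 0, 0]],
    [0.04, [0.014, 0, 0], [0, 0, 0]],
    [0.04, [0.021, 0, 0], [0, 0, 0]],
    [0.04, [0.028, 0, 0], [0, 0, 0]],
    [0.04, [0.035, 0, 0], [0, 0, 0]],
  ],
)

```text
time: 7.38
tool_pos: [0.5507, -0.1783, 0.079]
ee_rot: [3.142, -0.0, -0.048]
wrist_force: [-3.0, 0.4, 1.8]
width: 0.0398
finger_force: 1.5
```

Another 17 mm.

Emit:
drive_tool(
  series=[
    [0.04, [0.005, 0, 0], [0, 0, 0]],
    [0.04, [0.01, 0, 0], [0, 0, 0]],
    [0.04, [0.014, 0, 0], [0, 0, 0]],
    [0.04, [0.017, 0, 0], [0, 0, 0]],
    [0.04, [0.017, 0, 0], [0, 0, 0]],
  ],
)

```text
time: 8.0
tool_pos: [0.5678, -0.1791, 0.0789]
ee_rot: [3.142, -0.001, -0.048]
wrist_force: [-1.1, -0.1, 1.2]
width: 0.0401
finger_force: 0.3
```

Emit:
drive_tool(
  series=[
    [0.04, [-0.02, 0, 0], [0, 0, 0]],
    [0.04, [-0.04, 0, -0.02], [0, 0, 0]],
    [0.04, [-0.06, 0, -0.07], [0, 0, 0]],
    [0.04, [-0.08, 0, -0.12], [0, 0, 0]],
    [0.04, [-0.08, 0, -0.12], [0, 0, 0]],
  ],
)

```text
time: 8.62
tool_pos: [0.4895, -0.1764, 0.2048]
ee_rot: [3.137, -0.012, -0.049]
wrist_force: [1.4, -0.0, -0.4]
width: 0.0401
finger_force: 0.0
```

Run:
```python
from bench import imaging,robot
import cv2,pickle
c=imaging.get_calibration("wrist");im=imaging.snapshot("wrist")[:,:,::-1]
pickle.dump(c,open("w3.pkl","wb"))
cv2.imwrite("pics/w3.png",cv2.resize(im,(800,600),interpolation=cv2.INTER_CUBIC))
im=imaging.snapshot("side")[:,:,::-1]
cv2.imwrite("pics/s3.png",cv2.resize(im[205:275,250:350],(800,560),interpolation=cv2.INTER_CUBIC))
from h import *
for x in(-.078,-.002,.009,.017):print(x,(fish(c,U([.5635,-.1795,-.047],[(x,0,.050),(x,0,.068)]))/.7).round().tolist())
```

```text
-0.078 [[398.0, 291.0], [398.0, 298.0]]
-0.002 [[398.0, 179.0], [398.0, 179.0]]
0.009 [[398.0, 163.0], [398.0, 161.0]]
0.017 [[398.0, 151.0], [398.0, 148.0]]
```

View pics/w3.png

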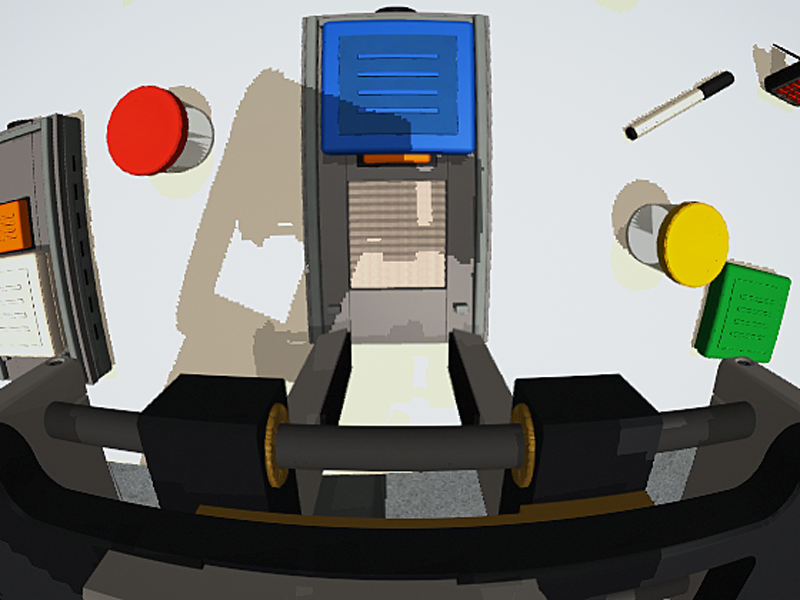

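View pics/s3.png

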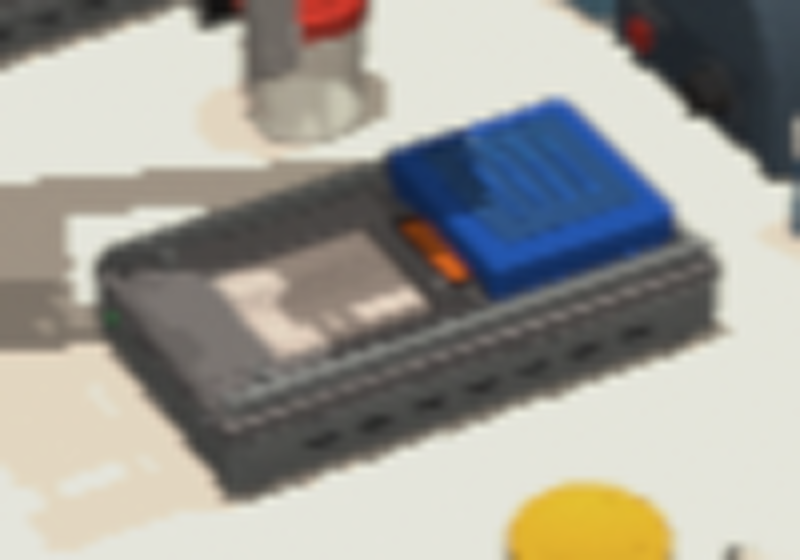

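The filter (348–446, 180–288) is fully exposed. The cover lies flat on the ledge between the rails, with its rear edge at row 153 and the pressed tab showing behind it. The cups and the white unit haven't moved. Handing in.

```bash
python3 -c "
from bench import robot
print(robot.close_job())"
```

```text
the job is handed in; nothing more can be done
None
```

The job is handed in: I pressed the orange tab down to its stop, then pushed the blue cover onto its parking ledge. The last pictures show the filter fully uncovered, the cover flat between the rails, and both cups and the white-covered unit in place; the label roll was out of view, but the arm never went near it.

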